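# Lay up the drill-vice kit tray

### The job

Lay up the green kit tray for drilling the black-iron reducer: stand the black-iron reducer in the large round recess, the black-iron nipple (the mandrel it is screwed on) in the small round recess, and the matched pair of tall bright parallels on edge, side by side, in the long recess, each fully down on its recess floor and upright. Pick the two parallels up together in one grasp so that they stay a pair. Leave the odd low blackened parallel, the pale zinc reducer and the brass nipple where they are.

Things in the scene. Friction and masses are not known exactly. Their poses are not given: they have to be found in the camera images.
- parallel_a: First of the matched pair: bright ground-steel bar 120 mm long (own x), 10 mm thick (own y), 32 mm high, on its long edge, 0.25 kg, five holes through its side. Origin: centre of its underside, z up. The pair stand side by side, 0.5 to 2.5 mm apart, 20 to 23 mm over both.
- parallel_b: Second of the matched pair: bright ground-steel bar 120 mm long (own x), 10 mm thick (own y), 32 mm high, on its long edge, 0.25 kg, five holes through its side. Origin: centre of its underside, z up. The pair stand side by side, 0.5 to 2.5 mm apart, 20 to 23 mm over both. It stands on the +y side of parallel_a (own axes).
- reducer_black: Dark black-iron pipe reducer standing on its wide end, 44 mm high, 0.22 kg: belly 55 mm across from 0 to 20 mm up, tapering to a round neck 38 mm across from 29 to 44 mm up. Origin: centre of its underside, z up.
- nipple_black: Dark threaded black-iron pipe nipple standing on end: a tube 34 mm across and 60 mm high, 0.12 kg. Origin: centre of its underside, z up.
- odd_parallel: Look-alike that stays: a single dark blackened parallel, 120 mm long (own x), 10 mm thick (own y), only 20 mm high, standing on its long edge. Origin: centre of its underside, z up.
- reducer_zinc: Look-alike that stays: pale zinc-grey reducer standing on its wide end, 47 mm across below, 33 mm across above, 38 mm high. Origin: centre of its underside, z up.
- nipple_brass: Look-alike that stays: yellow brass nipple standing on end, 34 mm across, 44 mm high. Origin: centre of its underside, z up.
- nest_pair: Wooden insert, fixed in the green tray (walls 34 mm high, inserts 86 mm apart in any order), 150 (own x) x 84 (own y) x 22 mm high. Origin: centre of its underside, 2 mm over the bench, z up; recess floor at z = 12 mm, 10 mm below its top, lined blue. This one has the long straight recess, 136 mm along its x, 36 mm along its y, at its centre, for the pair of parallels laid along its x.
- nest_reducer: Wooden insert, fixed in the green tray (walls 34 mm high, inserts 86 mm apart in any order), 150 (own x) x 84 (own y) x 22 mm high. Origin: centre of its underside, 2 mm over the bench, z up; recess floor at z = 12 mm, 10 mm below its top, lined blue. This one has the large round recess, 72 mm across, at its centre, for the black reducer, wide end down.
- nest_nipple: Wooden insert, fixed in the green tray (walls 34 mm high, inserts 86 mm apart in any order), 150 (own x) x 84 (own y) x 22 mm high. Origin: centre of its underside, 2 mm over the bench, z up; recess floor at z = 12 mm, 10 mm below its top, lined blue. This one has the small round recess, 50 mm across, at its centre, for the black nipple on end.
Mind the look-alikes: they are no part of the job. There is more than one size of the nipple_black; the one meant has the size given above.

How it is judged (in metres and radians):
On the way:
1. both parallels are in the air together, side by side in one grasp (height (world z) of each of parallel_a, parallel_b above 0.05 m and distance between parallel_a and parallel_b below 0.02 m), for 0.2 s.
At the end, for the whole second after the job is handed in: Pair upright (0.1 rad) along the long recess, within 12 mm along and 16 mm across its centre; black reducer and nipple upright in their own round recesses, within 12 mm of centre; all four within 4 mm of the recess floor and at rest; look-alikes within 30 mm of their start (x of parallel_a in the frame of nest_pair between -0.012 and 0.012 m and y of parallel_a in the frame of nest_pair between -0.016 and 0.016 m and z of parallel_a in the frame of nest_pair between 0.008 and 0.016 m and angle between each of parallel_a, parallel_b, reducer_black, nipple_black's own z axis and vertical below 0.1 rad and angle between the x axis of each of parallel_a, parallel_b and the x axis of nest_pair, either way round below 0.2 rad and x of parallel_b in the frame of nest_pair between -0.012 and 0.012 m and y of parallel_b in the frame of nest_pair between -0.016 and 0.016 m and z of parallel_b in the frame of nest_pair between 0.008 and 0.016 m and horizontal distance between reducer_black and nest_reducer below 0.012 m and z of reducer_black in the frame of nest_reducer between 0.008 and 0.016 m and horizontal distance between nipple_black and nest_nipple below 0.012 m and z of nipple_black in the frame of nest_nipple between 0.008 and 0.016 m and linear speed of each of parallel_a, parallel_b, reducer_black, nipple_black below 0.02 m/s and distance of each of odd_parallel, reducer_zinc, nipple_brass from where it was at the start of the episode below 0.03 m); the robot touches nothing.
It fails at once if odd_parallel (a look-alike) is moved more than 30 mm (distance of odd_parallel from where it was at the start of the episode above 0.03 m).
It fails at once if reducer_zinc (a look-alike) is moved more than 30 mm (distance of reducer_zinc from where it was at the start of the episode above 0.03 m).
It fails at once if nipple_brass (a look-alike) is moved more than 30 mm (distance of nipple_brass from where it was at the start of the episode above 0.03 m).
It also fails if it takes over 77 s, if anything falls off the work surface, if the arm or the gripper's body presses on something with over 40 N, if the wrist force passes 120 N, or if a joint passes its speed limit or range.

### The arm

A 7-joint arm with a two-finger parallel gripper is mounted at the origin on a cart in front of the work surface, level with it; the furniture and walls round the work are solid. World frame = base frame: x ahead of the robot, y to its left, z up, the work surface at z = 0. Lengths are in mm, angles in degrees, forces in N, time in s.
With the tool pointing down it reaches from about 425 to 975 mm from the base axis. Payload 16.7 kg.
Tool frame: the origin (TCP) lies at the very end of the fingers, on their centre line; the grasp point (between the pads) lies 19 mm behind it; z points along the fingers, y is the line along which they close (so a half turn about z gives the same grasp; the last joint's range is limited). The gripper opens to 85 mm and grips with 20 to 120 N. Pads are 22 mm wide; open, the fingers measure 114 mm over their backs; the gripper's body (76 mm by 85 mm) begins 54 mm behind the grasp point. The pads swing forward as they close: fully open they stand 13 mm farther back than shut.
Start: joints at [55.777, 24.414, 4.234, 92.017, -1.954, 63.644, -3.845], TCP at [292.229, -608.423, 231.302] pointing down, gripper open.
Joint ranges: [-163.25, 163.25], [-28.42, 122.38], [-70.27, 78.77], [12.13, 141.07], [-58.53, 238.53], [9.26, 117.41], [-156.51, 156.51]. Speed limits (degrees/s): [108.29, 108.29, 136.94, 136.94, 172.46, 172.46, 172.46].

### API

Orientations are given as a 3x3 rotation matrix whose columns are the frame's x, y, z axes.
In Python, from workcell import get_obs, snapshot, camera_info, close_job gives the robot as it stands.
- The arm moves only by the tool step_arm, never from a script. Its argument "series" is one flat list of numbers, 7 for each row, row after row: the turn, a rotation vector about the tool's x, y, z in parts of the range, where 1.0 means 180 degrees, then the shift along the tool's x, y, z in parts of the range, where 1.0 means 60 cm, then the finger opening in cm, from 0 to 8.54. In form: [wx, wy, wz, tx, ty, tz, jaw, wx, wy, wz, tx, ty, tz, jaw, ...]. A call has 1 to 5 rows; each row is the pose to reach, as a shift and turn from the pose commanded when the call began, along the tool's axes at that moment; what a row does not reach only later rows make up. A row lasts 1/12 s, in which the tool goes at most 41.7 mm and 7.16 degrees, less where a joint would pass 70% of its speed; a pose out of reach is approached as far as the arm can. A shift or turn number past 1, either way, is cut back to 1. A call with a gripper value outside its range is refused whole. The fingers move at their own pace and stop on an object; "newtons" is the grip in N (left out, the last holds). Time passes only in rows, so rows that repeat a pose let the fingers close. It gives the time, the measured TCP pose, the force, the opening and the grip force at its end, in the units of the state.
- get_obs(): the state, without advancing time (a new reading comes with each control period).
- snapshot(name): name is "scene" or "top" or "wrist"; returns (picture, depth): 400x640x3 uint8, blue, green, red; 400x640 float32, mm along the optical axis (not along the pixel's ray), 0 where there is no reading.
- camera_info(name): a dict with "mtx" (3x3 intrinsics, pixels), "position" and "orientation" of the camera in the world; the wrist camera has in their place "hand_eye" (4x4, takes a point from camera to tool coordinates, whose origin is the TCP and whose axes are the flange's). Camera axes: x right, y down, z forward; pixel columns grow to the right and rows downward; lengths in mm; the calibration is good to about 2 mm. A picture is of the moment at which its call begins: read the wrist's pose just before it. camera_info takes no time and is no camera call.
- close_job(): hands the job in; it is judged then, once.
The state is a dict: "time_s": time; "qpos": joint angles; "joint_vel": joint speeds; "joint_torque": joint torques, N m; "position": TCP position; "eef_rot": TCP orientation; "force": force on the tool from outside, world axes, zero at the start; "moment": the same for the moment, N m; "width": opening from 0.0 (shut) to 1.0 (fully open); "grasp_force": force on a finger pad.
Only numpy, scipy, OpenCV 4.12 (cv2) and the standard library are available. Lean on these libraries where they do the work, as an engineer would, in place of code of your own. Each camera call takes 0.05 s, during which the arm holds its last target. There are 200 camera calls.

## Working session

There is one attempt and no reset: what is moved stays moved. The work goes in short steps, Python scripts to look and compute and a tool call to move; the robot and the scene stay as the last step left them, time stands still between calls to the robot, and variables do not carry over. Pictures are saved under pics/ and viewed, at most 14 in all, crops included, and the job is handed in when it is done.

Besides the shell and the picture viewer there is one more tool, called after "Call:" as name(argument=value, ...), one argument or row to a line, values as JSON. step_arm: Moves the arm, as the interface text tells. Its arguments: {"type":"object","properties":{"series":{"type":"array"},"newtons":{"type":"number"}},"required":["series"]}

```bash
ls; mkdir -p pics; python3 - <<'E'
from workcell import *
import cv2,numpy as np
o=get_obs(); print({k:np.round(v,3).tolist() for k,v in o.items()})
for n in ["scene","top"]:
    p,d=snapshot(n); cv2.imwrite(f"pics/{n}0.png",p); np.save(f"{n}0.npy",d); i=camera_info(n); print(n,{k:np.round(v,3).tolist() for k,v in i.items()}, d.min(),d.max())
print(np.round(camera_info("wrist")["hand_eye"],4).tolist(),camera_info("wrist")["mtx"])
E
```

```text
pics
{'time_s': 0.0, 'qpos': [55.777, 24.451, 4.234, 92.052, -1.953, 63.644, -3.845], 'joint_vel': [-0.162, -0.01, 0.042, -0.076, -0.055, 0.042, -0.029], 'joint_torque': [0.001, -94.982, 3.761, -46.351, 0.019, 0.01, 0.0], 'position': [292.034, -608.099, 230.593], 'eef_rot': [[0.901, 0.433, -0.001], [0.433, -0.901, 0.001], [-0.0, -0.001, -1.0]], 'force': [-0.189, -0.753, -0.499], 'moment': [-0.04, 0.008, 0.011], 'grasp_force': 0.0, 'width': 0.998}
scene {'mtx': [[488.232, 0.0, 318.847], [0.0, 488.232, 196.334], [0.0, 0.0, 1.0]], 'position': [-289.392, 678.014, 552.654], 'orientation': [[-0.649, -0.325, 0.688], [-0.761, 0.281, -0.585], [-0.003, -0.903, -0.43]]} 0.0 3700.2463
top {'mtx': [[520.071, 0.0, 317.624], [0.0, 520.071, 201.297], [0.0, 0.0, 1.0]], 'position': [381.99, -61.636, 1245.08], 'orientation': [[0.013, -0.989, 0.145], [-1.0, -0.013, -0.002], [0.004, -0.145, -0.989]]} 0.0 2307.9653
[[0.0008, -0.9641, -0.2655, 67.1579], [1.0, 0.0004, 0.0015, -0.1701], [-0.0013, -0.2655, 0.9641, -142.4834], [0.0, 0.0, 0.0, 1.0]] [[308.7573886    0.         315.33095932]
 [  0.         308.7573886  196.70554893]
 [  0.           0.           1.        ]]
```

View pics/top0.png

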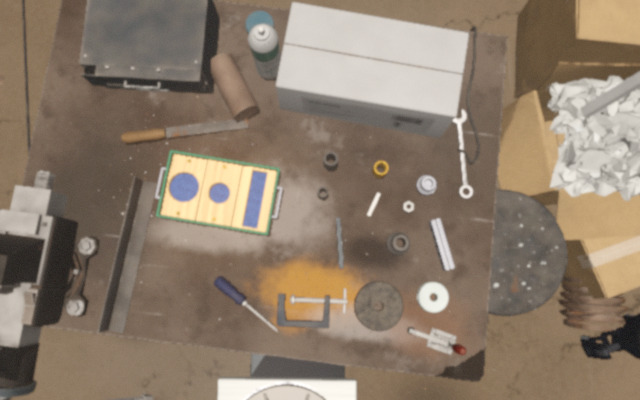

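View pics/scene0.png

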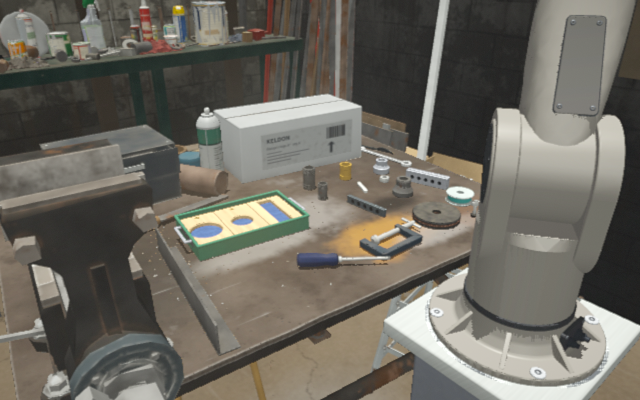

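The top view shows the tray at (218,193), with the reducer recess at left, the nipple recess in the middle and the long recess at right. There are two dark nipples, at (331,159) and (323,194). The black reducer is at (399,243) and the zinc one at (427,184). The bright pair is at (443,244), the odd parallel at (340,242) and the brass nipple at (381,168). Next I measure them with depth from both cameras.

```bash
cat > h.py <<'E'
import cv2,numpy as np
from workcell import *
def cloud(d,K,R,t):
    v,u=np.mgrid[0:d.shape[0],0:d.shape[1]]
    P=np.stack([(u-K[0,2])/K[0,0]*d,(v-K[1,2])/K[1,1]*d,d],-1)
    return P@np.array(R).T+np.array(t).ravel()
def camw(o):
    i=camera_info("wrist");H=np.array(i["hand_eye"]);R=np.array(o["eef_rot"]);
    return np.array(i["mtx"]),R@H[:3,:3],np.array(o["position"])+R@H[:3,3]
def cam(n):
    i=camera_info(n);return np.array(i["mtx"]),np.array(i["orientation"]),np.array(i["position"])
def proj(p,K,R,t):
    q=(np.asarray(p)-t)@R; return q[...,:2]/q[...,2:]*[K[0,0],K[1,1]]+K[:2,2]
def tops(W,pts):
    "highest surface near a world xy seed: centroid, minAreaRect of points above half height"
    for n,(x,y,r) in pts.items():
        m=(np.hypot(W[...,0]-x,W[...,1]-y)<r)&(W[...,2]>9)&(W[...,2]<90)
        if m.sum()<8: print(n,"few",m.sum()); continue
        Q=W[m]; zt=np.percentile(Q[:,2],90); T=Q[Q[:,2]>zt-5]
        c,s,a=cv2.minAreaRect(T[:,:2].astype(np.float32))
        cc,rr=cv2.minEnclosingCircle(T[:,:2].astype(np.float32))
        print(n,"n",len(T),"ztop %.1f"%zt,"rect",np.round(c,1),np.round(s,1),round(a,1),"circ",np.round(cc,1),round(rr,1),"mean",np.round(T[:,:2].mean(0),1))
E
python3 - <<'E'
from h import *
K,R,t=cam("top"); d=np.load("top0.npy"); W=cloud(d,K,R,t)
for uv in [(331,159),(323,194),(381,168),(427,184),(399,243),(443,244),(340,242),(408,206),(218,193),(183,187),(255,199),(200,187),(175,152),(280,165),(158,220),(270,234)]:
    print(uv,np.round(W[uv[1],uv[0]],1))
px=dict(nipA=(331,160,28),nipB=(323,194,28),brass=(381,168,30),zinc=(427,184,30),red=(399,243,40),pair=(443,244,72),odd=(340,242,68))
sd={n:(*W[v,u,:2],r) for n,(u,v,r) in px.items()}
print("top");tops(W,sd)
K2,R2,t2=cam("scene"); W2=cloud(np.load("scene0.npy"),K2,R2,t2); print("scene"); tops(W2,sd)
g=np.linspace(300,340,3)
print("bench z", np.round(np.median(W[205:225,300:330,2]),1), np.round(np.median(W2[285:300,240:270,2]),1))
p=cv2.imread("pics/top0.png"); c=cv2.resize(p[140:285,150:470],None,fx=2.5,fy=2.5,interpolation=cv2.INTER_CUBIC); cv2.imwrite("pics/topc.png",c)
E
```

```text
(331, 159) [670.2 -95.5  -2. ]
(323, 194) [583.1 -76.8  -3. ]
(381, 168) [ 648.6 -217.7    1.2]
(427, 184) [ 605.7 -323.8   26.8]
(399, 243) [ 466.5 -260.5   -2.9]
(443, 244) [ 463.6 -359.1   25.4]
(340, 242) [ 465.6 -117.9   18.9]
(408, 206) [ 556.2 -282.9   -1.4]
(218, 193) [580.  175.7  10.5]
(183, 187) [593.3 260.2  11.2]
(255, 199) [565.9  85.8  15.3]
(200, 187) [591.5 216.3  25. ]
(175, 152) [674.3 278.2  32. ]
(280, 165) [652.8  29.    1. ]
(158, 220) [513.7 318.2   3.3]
(270, 234) [483.9  49.2  -0.7]
top
nipA n 79 ztop 59.8 rect [657.4 -91.5] [32.2 32.7] 0.9 circ [657.3 -91.9] 17.0 mean [657.3 -92.3]
nipB n 42 ztop 44.8 rect [580.2 -73.9] [23.7 23.5] 2.2 circ [580.8 -74.6] 12.6 mean [580.7 -74.2]
brass n 68 ztop 44.0 rect [ 640.5 -211.9] [32.1 31.3] 42.7 circ [ 640.8 -211.5] 16.7 mean [ 640.7 -212.2]
zinc n 86 ztop 37.0 rect [ 606.6 -324.4] [30.  31.2] 45.2 circ [ 606.4 -324.1] 16.5 mean [ 606.3 -324. ]
red n 135 ztop 43.9 rect [ 464.7 -255.6] [35.  37.3] 0.8 circ [ 465.  -255.7] 19.8 mean [ 464.6 -255.6]
pair n 384 ztop 33.2 rect [ 463.3 -355.7] [119.9  22.9] 15.8 circ [ 463
[... 193 characters left out ...]
 37.8] 61.3 circ [660.2 -90.6] 19.4 mean [657.5 -90.1]
nipB n 42 ztop 41.9 rect [581.6 -73.8] [20.7 30.1] 49.6 circ [580.8 -74.7] 15.1 mean [580.2 -72.2]
brass n 51 ztop 41.8 rect [ 643.  -210.7] [31.1 39.9] 46.6 circ [ 643.  -211.2] 20.7 mean [ 641.5 -210.4]
zinc n 52 ztop 35.9 rect [ 606.8 -323.7] [29.3 34.4] 16.8 circ [ 605.8 -323.7] 18.3 mean [ 606.8 -322.5]
red n 88 ztop 41.9 rect [ 465.2 -254.7] [36.4 40.9] 41.3 circ [ 465.5 -254.9] 21.5 mean [ 463.7 -253.4]
pair n 194 ztop 31.0 rect [ 464.6 -355.5] [122.1  31.8] 14.9 circ [ 463.6 -351.8] 62.3 mean [ 461.9 -353.6]
odd n 143 ztop 19.1 rect [ 464.6 -116.3] [120.4  14.8] 4.0 circ [ 464.5 -114.9] 60.2 mean [ 462.2 -114.7]
bench z -1.1 -1.1
```

View pics/topc.png

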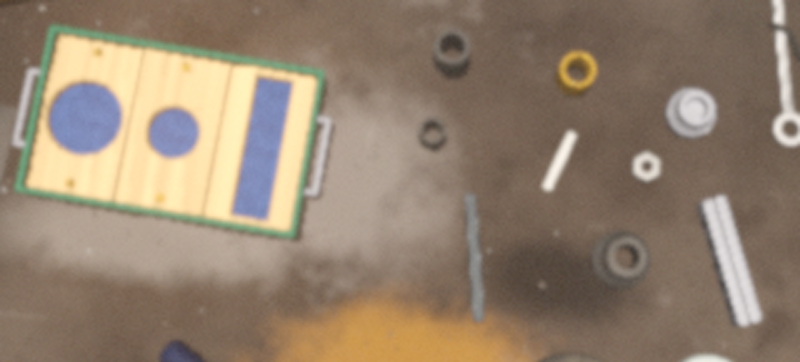

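The crop agrees with the first reading. Crop pixels: two dark nipples at (452,50) and (432,133), the black reducer at (622,258), the zinc one at (692,112), the pair at (730,262), the odd parallel at (474,258).

Nipple candidates: top pixel (331,159) measures 60 mm high and 34 mm across; top pixel (323,194) is only 45 mm high and 24 mm across. The first fits the description. The pair (33 mm high, 120 x 23) and the black reducer (44 mm high, neck 37) also match their given sizes. Next are the recesses.

```bash
cat >> h.py <<'E'
def blue(p,W_or_cam,z=14):
    K,R,t=W_or_cam; h=cv2.cvtColor(p,cv2.COLOR_BGR2HSV)
    m=cv2.inRange(h,(105,80,50),(130,255,255)); m=cv2.morphologyEx(m,cv2.MORPH_OPEN,np.ones((3,3),np.uint8))
    for c in sorted(cv2.findContours(m,cv2.RETR_EXTERNAL,cv2.CHAIN_APPROX_NONE)[0],key=cv2.contourArea)[::-1][:5]:
        if cv2.contourArea(c)<100: continue
        q=c[:,0].astype(float); r=np.c_[(q-K[:2,2])/[K[0,0],K[1,1]],np.ones(len(q))]@R.T
        w=t+r*((z-t[2])/r[:,2:]); rc=cv2.minAreaRect(w[:,:2].astype(np.float32))
        print("px",np.round(q.mean(0)),"rect",np.round(rc[0],1),np.round(rc[1],1),round(rc[2],1))
def plan(P,wp,yaw0=None):
    "P: (x,y,z) and R now; wp: list of (x,y,z,yawdeg) -> rows (rotvec deg, shift cm), each from the previous"
    from scipy.spatial.transform import Rotation as Ro
    p,R=np.array(P[0]),np.array(P[1])
    for w in wp:
        a=np.radians(w[3]); R2=np.array([[np.cos(a),np.sin(a),0],[np.sin(a),-np.cos(a),0],[0,0,-1]])
        rv=Ro.from_matrix(R.T@R2).as_rotvec(degrees=True); s=R.T@(np.array(w[:3])-p)/10
        n=max(np.linalg.norm(s)/4.17,np.linalg.norm(rv)/7.16)
        print(w,"->",np.round(rv,1).tolist(),np.round(s,2).tolist(),"rows>=%.1f"%n); p,R=np.array(w[:3],float),R2
E
python3 - <<'E'
from h import *
p=cv2.imread("pics/top0.png"); C=cam("top"); blue(p,C)
print("scene"); blue(cv2.imread("pics/scene0.png"),cam("scene"))
W=cloud(np.load("top0.npy"),*C)
for nm,(u0,v0,u1,v1) in dict(tray=(150,145,290,240)).items():
    Q=W[v0:v1,u0:u1].reshape(-1,3); 
    f=[np.median(W[180:195,178:190,2]),np.median(W[188:198,214:222,2]),np.median(W[185:215,252:258,2]),np.median(W[170:215,203:205,2])]
    print("floors, insert top",np.round(f,1))
    Q=Q[(Q[:,2]>29)&(Q[:,2]<42)]; print("wall",np.percentile(Q[:,2],90),cv2.minAreaRect(Q[:,:2].astype(np.float32)))
B=W[20:130,270:470].reshape(-1,3); B=B[B[:,2]>60]; zt=np.percentile(B[:,2],80); B=B[B[:,2]>zt-15]; print("box",zt,cv2.boxPoints(cv2.minAreaRect(B[:,:2].astype(np.float32))).round())
o=get_obs(); plan((o["position"],o["eef_rot"]),[(440,-356,231,15.8)])
E
```

```text
px [177. 187.] rect [594.9 275.2] [44.2 21.6] 2.9
scene
px [206. 231.] rect [600.4 252.1] [61.6 45.3] 49.3
px [274. 211.] rect [579.4  80.3] [ 23.9 100.1] 80.8
px [317. 259.] rect [349.4 140.2] [77.2 27.7] 37.0
floors, insert top [14.1 13.4 13.2 23.1]
wall 39.0519347281406 ((578.6766357421875, 171.19837951660156), (293.1859436035156, 162.95516967773438), 81.03041076660156)
box 165.0971324353637 [[ 380.   39.]
 [ 387. -401.]
 [ 953. -392.]
 [ 946.   47.]]
(440, -356, 231, 15.8) -> [-0.1, 0.0, 9.9] [24.25, -16.32, -0.02] rows>=7.0
```

The rows are not in the units I measure in: shifts go in shares of 60 cm and turns go in shares of 180 degrees. I convert before sending: 12.1 cm / 60 = 0.2017, -8.2 cm / 60 = -0.1367.

Call:
step_arm(
  series=[0, 0, 0, 0.2017, -0.1367, 0, 4.5, 0, 0, 0, 0.2017, -0.1367, 0, 4.5, 0, 0, 0, 0.2017, -0.1367, 0, 4.5, 0, 0, 0, 0.2017, -0.1367, 0, 4.5, 0, 0, 0, 0.2017, -0.1367, 0, 4.5],
  newtons=90,
)

```text
time_s: 0.52
position: [369.4, -477.2, 231.2]
eef_rot: [[0.899, 0.439, 0.001], [0.439, -0.899, 0.002], [0.002, -0.001, -1.0]]
force: [0.1, -1.2, 0.3]
width: 0.525
grasp_force: 0.0
```

To row units: 12.1 cm / 60 = 0.2017, -8.1 cm / 60 = -0.135, 9.9 degrees / 180 = 0.055.

Call:
step_arm(
  series=[0, 0, 0.055, 0.2017, -0.135, 0, 4.5, 0, 0, 0.055, 0.2017, -0.135, 0, 4.5, 0, 0, 0.055, 0.2017, -0.135, 0, 4.5, 0, 0, 0.055, 0.2017, -0.135, 0, 4.5, 0, 0, 0.055, 0.2017, -0.135, 0, 4.5],
)

```text
time_s: 0.93
position: [443.0, -351.5, 231.2]
eef_rot: [[0.961, 0.278, 0.001], [0.278, -0.961, 0.002], [0.001, -0.002, -1.0]]
force: [0.6, -0.4, 0.1]
width: 0.528
grasp_force: 0.0
```

```bash
sed -i 's/(105,80,50),(130,255,255)/(100,50,40),(140,255,255)/' h.py; python3 - <<'E'
from h import *
blue(cv2.imread("pics/top0.png"),cam("top")); print("scene"); blue(cv2.imread("pics/scene0.png"),cam("scene"))
o=get_obs(); p,d=snapshot("wrist"); cv2.imwrite("pics/w1.png",p); C=camw(o); W=cloud(d,*C)
print(o["time_s"],np.round(o["position"],1),o["width"])
tops(W,dict(pair=(463,-356,75),red=(465,-256,40)))
Q=W.reshape(-1,3); Q=Q[(np.hypot(Q[:,0]-463,Q[:,1]+356)<120)]; print("bench",np.median(Q[Q[:,2]<10,2]))
W=cloud(np.load("top0.npy"),*cam("top"));print("box top/edge",[np.round(W[v,u]).tolist() for u,v in [(330,60),(330,100),(330,112),(330,120),(400,70),(400,118)]])
E
```

```text
px [255. 199.] rect [566.5  86.8] [ 28.8 129.7] 81.3
px [184. 187.] rect [594.1 258.4] [61.5 60. ] 2.7
px [219. 193.] rect [579.5 172.6] [39.1 38.3] 2.2
px [224. 286.] rect [360.6 152.6] [43. 20.] 53.0
scene
px [317. 259.] rect [350.7 137.8] [79.8 44.5] 49.3
px [206. 231.] rect [600.8 252.6] [62.7 45.3] 49.3
px [274. 212.] rect [579.5  80.4] [ 26.3 102.7] 81.2
px [183.  28.] rect [ 4355.6 -1544.7] [  61.8 2116. ] 64.2
0.9333 [ 443.  -351.5  231.2] 0.5284439750254261
pair n 1963 ztop 32.7 rect [ 464.8 -358.8] [119.   21.6] 15.6 circ [ 464.8 -358.7] 60.4 mean [ 467.8 -357.9]
red n 724 ztop 44.0 rect [ 466.2 -259. ] [38.6 37.7] 11.7 circ [ 466.  -258.6] 19.6 mean [ 466.7 -259.2]
bench -0.16914953221680662
box top/edge [[855.0, -87.0, 160.0], [772.0, -88.0, 138.0], [768.0, -90.0, 64.0], [769.0, -92.0, -3.0], [835.0, -241.0, 159.0], [743.0, -249.0, 103.0]]
```

View pics/w1.png

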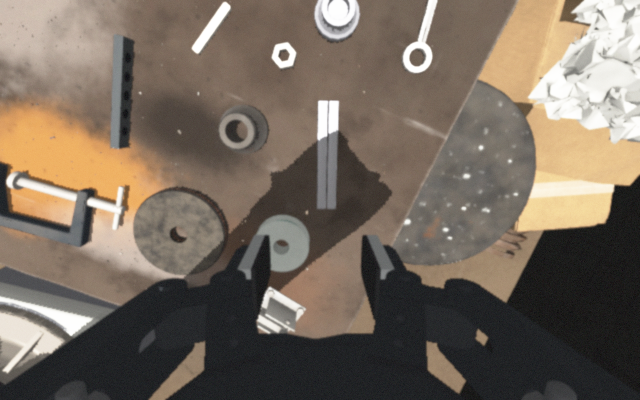

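The wrist view shows the pair at (328,155) with the gap visible, the black reducer at (243,130) and the odd parallel at (122,92). The wrist and top measurements agree within 3 mm. The wrist value is in the arm's own frame, so I use that one for the grasp.

```bash
python3 - <<'E'
from h import *
o=get_obs(); print(np.round(o["position"],1),np.round(o["joint_vel"],2),o["time_s"])
plan((o["position"],o["eef_rot"]),[(464.5,-358.3,100,15.7),(464.5,-358.3,15,15.7)])
E
```

```text
[ 441.4 -354.2  231.2] [ 2.41  0.49  2.84 -0.54  0.51  0.02  1.78] 0.9833
(464.5, -358.3, 100, 15.7) -> [-0.0, -0.0, 0.3] [2.11, 1.04, 13.12] rows>=3.2
(464.5, -358.3, 15, 15.7) -> [0.0, 0.0, 0.0] [0.0, 0.0, 8.5] rows>=2.0
```

Call:
step_arm(
  series=[0, 0, 0, 0.0133, 0.0042, 0.055, 4.5, 0, 0, 0, 0.0267, 0.0083, 0.11, 4.5, 0, 0, 0, 0.0395, 0.0123, 0.1667, 4.5, 0, 0, 0, 0.0395, 0.0123, 0.1667, 4.5, 0, 0, 0, 0.0395, 0.0123, 0.1667, 4.5],
)

```text
time_s: 1.4
position: [463.3, -357.7, 130.1]
eef_rot: [[0.963, 0.271, -0.003], [0.271, -0.963, 0.002], [-0.003, -0.003, -1.0]]
force: [-0.2, -1.4, 1.4]
width: 0.531
grasp_force: 0.0
```

```bash
python3 - <<'E'
from h import *
o=get_obs(); p,d=snapshot("wrist"); cv2.imwrite("pics/w2.png",p); C=camw(o); W=cloud(d,*C)
print(o["time_s"],np.round(o["position"],1),np.round(o["joint_vel"],1))
W[250:]=0
tops(W,dict(pair=(463,-356,75)))
o=get_obs();plan((o["position"],o["eef_rot"]),[(464.5,-357,15,15.7)])
E
```

```text
1.4 [ 463.3 -357.7  130.1] [ 0.3 -3.3  0.3 -1.8 -0.   1.2  0.1]
pair n 3258 ztop 32.6 rect [ 470.7 -357.1] [107.3  21.5] 15.4 circ [ 471.1 -357. ] 54.1 mean [ 473.8 -356. ]
(464.5, -357, 15, 15.7) -> [-0.0, 0.0, -0.0] [0.09, -0.11, 11.69] rows>=2.8
```

To row units: 11.5 cm / 60 = 0.1917, 0.08 cm / 60 = 0.0013.

Call:
step_arm(
  series=[0, 0, 0, 0, 0.0013, 0.0583, 4.5, 0, 0, 0, 0, 0.0013, 0.1167, 4.5, 0, 0, 0, 0, 0.0013, 0.1667, 4.5, 0, 0, 0, 0, 0.0013, 0.1917, 4.5, 0, 0, 0, 0, 0.0013, 0.1917, 4.5],
)

```text
time_s: 1.87
position: [463.7, -358.5, 15.4]
eef_rot: [[0.963, 0.271, -0.002], [0.271, -0.963, 0.001], [-0.002, -0.001, -1.0]]
force: [0.3, 0.4, 0.3]
width: 0.527
grasp_force: 0.0
```

Call:
step_arm(
  series=[0, 0, 0, 0, 0, 0, 4.5, 0, 0, 0, 0, 0, 0, 4.5],
)

```text
time_s: 2.03
position: [465.9, -359.4, 18.8]
eef_rot: [[0.963, 0.271, 0.003], [0.271, -0.963, -0.002], [0.002, 0.002, -1.0]]
force: [-0.4, -0.3, 0.9]
width: 0.526
grasp_force: 0.0
```

To row units: 0.1 cm / 60 = 0.0017.

Call:
step_arm(
  series=[0, 0, 0, 0, 0, 0.0017, 4.0, 0, 0, 0, 0, 0, 0.0017, 3.0, 0, 0, 0, 0, 0, 0.0017, 2.4, 0, 0, 0, 0, 0, 0.0017, 1.5, 0, 0, 0, 0, 0, 0.0017, 1.5],
  newtons=90,
)

```text
time_s: 2.45
position: [465.2, -358.4, 16.5]
eef_rot: [[0.962, 0.271, 0.001], [0.271, -0.962, -0.001], [0.001, 0.001, -1.0]]
force: [-3.7, 3.0, 14.9]
width: 0.211
grasp_force: 88.7
```

Call:
step_arm(
  series=[0, 0, 0, 0, 0, 0, 1.5, 0, 0, 0, 0, 0, 0, 1.5, 0, 0, 0, 0, 0, 0, 1.5],
)

```text
time_s: 2.7
position: [465.2, -358.4, 16.5]
eef_rot: [[0.962, 0.271, 0.001], [0.271, -0.962, -0.001], [0.001, 0.001, -1.0]]
force: [-3.7, 2.6, 14.2]
width: 0.207
grasp_force: 88.7
```

To row units: -4 cm / 60 = -0.0667, -3 cm / 60 = -0.05.

Call:
step_arm(
  series=[0, 0, 0, 0, 0, -0.0167, 1.5, 0, 0, 0, 0, 0, -0.0333, 1.5, 0, 0, 0, 0, 0, -0.05, 1.5, 0, 0, 0, 0, 0, -0.0667, 1.5, 0, 0, 0, 0, 0, -0.0667, 1.5],
)

```text
time_s: 3.12
position: [465.8, -358.9, 57.9]
eef_rot: [[0.962, 0.271, 0.003], [0.271, -0.962, -0.002], [0.002, 0.002, -1.0]]
force: [0.5, -1.0, -5.2]
width: 0.208
grasp_force: 89.5
```

```bash
python3 - <<'E'
from h import *
o=get_obs(); print(np.round(o["position"],1),np.round(o["force"],1),o["width"])
p,d=snapshot("wrist"); s,_=snapshot("scene"); C=cam("scene"); u,v=proj([465,-358,40],*C).astype(int)
c=cv2.resize(s[max(v-60,0):v+60,max(u-80,0):u+80],(640,480),interpolation=cv2.INTER_CUBIC)
cv2.imwrite("pics/s3.png",np.hstack([c[:,:400] if 0 else cv2.resize(c,(400,300)),cv2.resize(p,(400,300))]))
E
```

```text
[ 465.8 -358.9   57.9] [ 0.5 -1.  -5.2] 0.20804534218264747
```

View pics/s3.png

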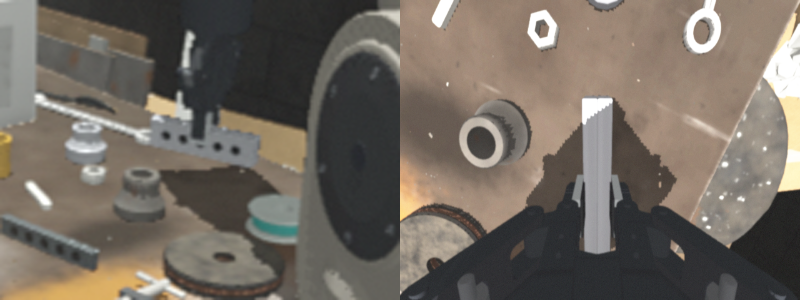

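Both bars came up together and level: the scene crop shows a single bar block, the wrist view both bars, and the weight reads 5.2 N. I'll carry them to the tray now.

To row units: -8.5 cm / 60 = -0.1417, -5.6 cm / 60 = -0.0933.

Call:
step_arm(
  series=[0, 0, 0, 0, 0, -0.05, 1.5, 0, 0, 0, 0.011, -0.02, -0.1, 1.5, 0, 0, 0, 0.0292, -0.0533, -0.1417, 1.5, 0, 0, 0, 0.051, -0.0933, -0.1417, 1.5, 0, 0, 0, 0.0733, -0.1333, -0.1417, 1.5],
)

```text
time_s: 3.63
position: [486.0, -268.9, 141.5]
eef_rot: [[0.963, 0.27, 0.002], [0.27, -0.963, -0.001], [0.002, 0.001, -1.0]]
force: [0.6, 0.4, -4.8]
width: 0.204
grasp_force: 89.6
```

To row units: -16 cm / 60 = -0.2667, -12.8 cm / 60 = -0.2133.

Call:
step_arm(
  series=[0, 0, 0, 0.0292, -0.0533, 0, 1.5, 0, 0, 0, 0.0583, -0.1067, 0, 1.5, 0, 0, 0, 0.0875, -0.16, 0, 1.5, 0, 0, 0, 0.1167, -0.2133, 0, 1.5, 0, 0, 0, 0.1458, -0.2667, 0, 1.5],
)

```text
time_s: 4.05
position: [525.9, -89.8, 139.9]
eef_rot: [[0.962, 0.271, -0.001], [0.271, -0.962, 0.0], [-0.001, -0.0, -1.0]]
force: [0.4, -1.2, -4.8]
width: 0.207
grasp_force: 89.6
```

To row units: -16.1 cm / 60 = -0.2683, -14.5 cm / 60 = -0.2417, 24.5 degrees / 180 = 0.1361.

Call:
step_arm(
  series=[0, 0, 0.0333, 0.0367, -0.0667, 0, 1.5, 0, 0, 0.0667, 0.0733, -0.1333, 0, 1.5, 0, 0, 0.1, 0.105, -0.1933, 0, 1.5, 0, 0, 0.1222, 0.1317, -0.2417, 0, 1.5, 0, 0, 0.1361, 0.145, -0.2683, 0, 1.5],
)

```text
time_s: 4.47
position: [566.4, 93.2, 139.9]
eef_rot: [[0.988, -0.152, -0.0], [-0.152, -0.988, 0.002], [-0.0, -0.002, -1.0]]
force: [-0.2, 1.4, -4.3]
width: 0.208
grasp_force: 89.6
```

Call:
step_arm(
  series=[0, 0, 0, 0, 0, 0, 1.5, 0, 0, 0, 0, 0, 0, 1.5, 0, 0, 0, 0, 0, 0, 1.5, 0, 0, 0, 0, 0, 0, 1.5, 0, 0, 0, 0, 0, 0, 1.5],
)

```text
time_s: 4.88
position: [566.2, 85.8, 140.3]
eef_rot: [[0.988, -0.154, -0.0], [-0.154, -0.988, -0.0], [-0.0, 0.0, -1.0]]
force: [-0.2, -0.5, -5.1]
width: 0.207
grasp_force: 89.6
```

```bash
python3 - <<'E'
from h import *
o=get_obs(); print(o["time_s"],np.round(o["position"],1),np.round(o["force"],1),o["width"],np.round(o["joint_vel"],1))
p,d=snapshot("wrist"); C=camw(o); cv2.imwrite("pics/w4.png",p); blue(p,C)
np.save("w4.npy",d); W=cloud(d,*C)
Q=W.reshape(-1,3); Q=Q[(Q[:,2]>80)&(Q[:,2]<160)]; print("held top z",np.percentile(Q[:,2],[50,80]))
E
```

```text
4.8833 [566.2  85.8 140.3] [-0.2 -0.5 -5.1] 0.2073193574231964 [-0.1 -0.1 -0.2 -0.2 -0.  -0.  -0.2]
px [122. 188.] rect [592.9 256.8] [66.4 68.2] 81.2
px [219. 189.] rect [579.6 170.7] [46.6 46.8] 75.2
px [316. 119.] rect [626.2  75.7] [34.  13.9] 81.2
held top z [155.47553058 156.00565324]
```

View pics/w4.png

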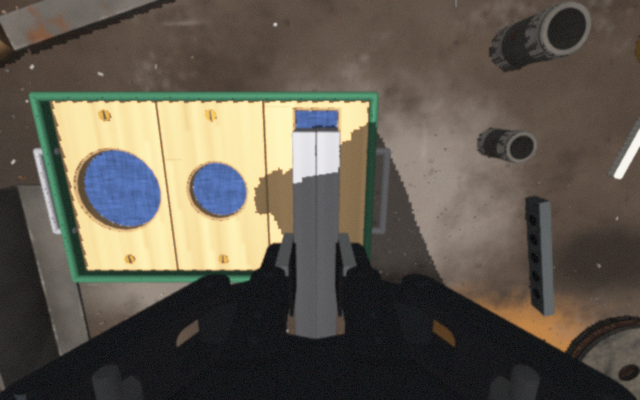

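The bars, held level, hide most of the long recess; its far end shows at (316,119). The large round recess is at (122,188) and the small one at (219,189). From the 86 mm pitch, the long recess centre is (566.3, 84.6) at yaw -8.8°, so 1.2 mm of correction and then straight down.

To row units: 9 cm / 60 = 0.15, 0.12 cm / 60 = 0.002.

Call:
step_arm(
  series=[0, 0, 0, 0, 0.002, 0.0467, 1.5, 0, 0, 0, 0, 0.002, 0.0933, 1.5, 0, 0, 0, 0, 0.002, 0.125, 1.5, 0, 0, 0, 0, 0.002, 0.1417, 1.5, 0, 0, 0, 0, 0.002, 0.15, 1.5],
)

```text
time_s: 5.35
position: [565.5, 85.3, 49.1]
eef_rot: [[0.988, -0.153, -0.002], [-0.153, -0.988, -0.0], [-0.002, 0.001, -1.0]]
force: [0.7, -0.2, -4.1]
width: 0.203
grasp_force: 89.6
```

Call:
step_arm(
  series=[0, 0, 0, 0, 0, 0.005, 1.5, 0, 0, 0, 0, 0, 0.0117, 1.5, 0, 0, 0, 0, 0, 0.0167, 1.5, 0, 0, 0, 0, 0, 0.0217, 1.5, 0, 0, 0, 0, 0, 0.025, 1.5],
)

```text
time_s: 5.77
position: [566.3, 86.0, 35.6]
eef_rot: [[0.988, -0.152, 0.001], [-0.152, -0.988, 0.0], [0.001, -0.0, -1.0]]
force: [-1.1, 0.3, -3.7]
width: 0.209
grasp_force: 89.6
```

To row units: 0.35 cm / 60 = 0.0058, 0.3 cm / 60 = 0.005.

Call:
step_arm(
  series=[0, 0, 0, 0, 0, 0.0025, 1.5, 0, 0, 0, 0, 0, 0.005, 1.5, 0, 0, 0, 0, 0, 0.0058, 1.5, 0, 0, 0, 0, 0, 0.0058, 1.5],
)

```text
time_s: 6.1
position: [566.1, 85.9, 31.8]
eef_rot: [[0.988, -0.152, -0.0], [-0.152, -0.988, 0.0], [-0.0, -0.0, -1.0]]
force: [0.2, -0.6, -4.4]
width: 0.205
grasp_force: 89.6
```

To row units: 0.15 cm / 60 = 0.0025, 0.1 cm / 60 = 0.0017.

Call:
step_arm(
  series=[0, 0, 0, 0, 0, 0.0008, 1.5, 0, 0, 0, 0, 0, 0.0017, 1.5, 0, 0, 0, 0, 0, 0.0025, 1.5, 0, 0, 0, 0, 0, 0.0025, 1.5],
)

```text
time_s: 6.43
position: [566.1, 85.9, 30.5]
eef_rot: [[0.988, -0.152, 0.0], [-0.152, -0.988, 0.0], [0.0, -0.0, -1.0]]
force: [-1.1, 0.2, 0.7]
width: 0.206
grasp_force: 90.3
```

Call:
step_arm(
  series=[0, 0, 0, 0, 0, 0, 2.2, 0, 0, 0, 0, 0, 0, 2.6, 0, 0, 0, 0, 0, 0, 3.2, 0, 0, 0, 0, 0, 0, 3.6, 0, 0, 0, 0, 0, 0, 3.6],
  newtons=20,
)

```text
time_s: 6.85
position: [566.2, 85.9, 30.4]
eef_rot: [[0.988, -0.152, 0.0], [-0.152, -0.988, 0.0], [0.0, -0.0, -1.0]]
force: [0.1, 0.3, 0.2]
width: 0.423
grasp_force: 0.0
```

To row units: -12 cm / 60 = -0.2, -9 cm / 60 = -0.15.

Call:
step_arm(
  series=[0, 0, 0, 0, 0, -0.0167, 3.6, 0, 0, 0, 0, 0, -0.05, 3.6, 0, 0, 0, 0, 0, -0.1, 3.6, 0, 0, 0, 0, 0, -0.15, 3.6, 0, 0, 0, 0, 0, -0.2, 3.6],
)

```text
time_s: 7.27
position: [565.8, 85.9, 152.4]
eef_rot: [[0.988, -0.152, -0.0], [-0.152, -0.988, 0.0], [-0.0, -0.0, -1.0]]
force: [0.6, -0.2, 0.2]
width: 0.42
grasp_force: 0.0
```

To row units: -2 cm / 60 = -0.0333.

Call:
step_arm(
  series=[0, 0, 0, 0, 0, -0.0333, 5.5, 0, 0, 0, 0, 0, -0.0333, 5.5, 0, 0, 0, 0, 0, -0.0333, 5.5, 0, 0, 0, 0, 0, -0.0333, 5.5, 0, 0, 0, 0, 0, -0.0333, 5.5],
)

```text
time_s: 7.68
position: [565.5, 85.8, 169.6]
eef_rot: [[0.988, -0.152, -0.001], [-0.152, -0.988, -0.0], [-0.001, 0.0, -1.0]]
force: [-0.0, 0.6, 0.0]
width: 0.646
grasp_force: 0.0
```

```bash
python3 - <<'E'
from h import *
o=get_obs(); print(o["time_s"],np.round(o["position"],1),np.round(o["force"],1),o["width"],np.round(o["joint_vel"],1))
p,d=snapshot("wrist"); C=camw(o); cv2.imwrite("pics/w5.png",p); blue(p,C); W=cloud(d,*C)
m=(np.hypot(W[...,0]-566,W[...,1]-85)<70)&(W[...,2]>39)&(W[...,2]<60); T=W[m]; print(m.sum(),np.percentile(T[:,2],[5,50,95]),cv2.minAreaRect(T[:,:2].astype(np.float32)))
Q=W.reshape(-1,3)
tops(W,dict(nip=(657,-92,30),nipB=(580,-74,25)))
plan((o["position"],o["eef_rot"]),[(465.5,-258.5,160,15),(465.5,-258.5,30,15)])
E
```

```text
7.6833 [565.5  85.8 169.6] [-0.   0.6  0. ] 0.645897925614957 [-0.   0.5 -0.   0.1  0.1  0.   0. ]
px [140. 180.] rect [592.9 256.7] [66.4 68.6] 81.3
px [228. 181.] rect [579.4 170.7] [45.5 46.6] 78.1
px [315. 173.] rect [567.1  84.6] [ 34.3 133.8] 81.3
2946 [44.60082038 45.77239504 46.90864017] ((563.0132446289062, 68.75614166259766), (54.223697662353516, 120.43299865722656), 80.78459930419922)
nip n 1092 ztop 60.1 rect [659.1 -93.4] [33.6 34. ] 50.4 circ [659.1 -93.6] 17.6 mean [659.3 -92.6]
nipB n 443 ztop 44.5 rect [582.9 -76.5] [24.9 24. ] 82.6 circ [583.  -76.3] 12.7 mean [583.2 -75.8]
(465.5, -258.5, 160, 15) -> [0.0, 0.1, -23.7] [-4.65, 35.55, 0.98] rows>=8.6
(465.5, -258.5, 30, 15) -> [0.0, 0.0, 0.0] [0.0, 0.0, 13.0] rows>=3.1
```

View pics/w5.png

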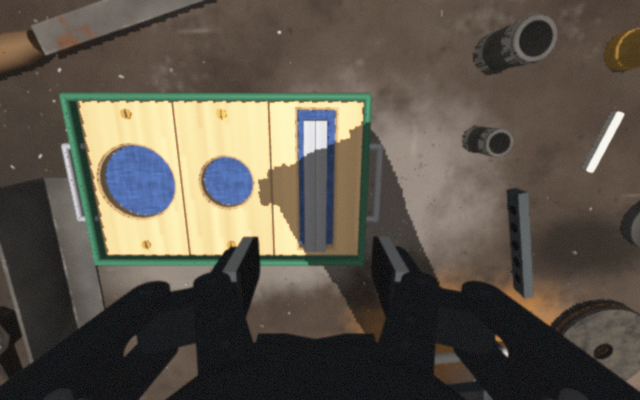

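The pair stands in the long recess: the bars at (315,185) are centred in the blue recess at (315,173), and their tops are at z = 46 mm. That equals floor 14 + 32, so they are fully down. The 34 mm nipple at (530,37), world (659,-93.5), has its top at 60 mm, which confirms it. I fetch it next.

```bash
python3 - <<'E'
from h import *
o=get_obs(); print(np.round(o["qpos"]))
plan((o["position"],o["eef_rot"]),[(612,-4,150,15),(659,-93.5,130,40),(659,-93.5,24,40)])
E
```

```text
[ -10.   19.   -7.  109.    3.   53. -116.]
(612, -4, 150, 15) -> [0.0, 0.1, -23.7] [5.96, 8.16, 1.95] rows>=3.3
(659, -93.5, 130, 40) -> [0.0, 0.0, -25.0] [2.22, 9.86, 2.0] rows>=3.5
(659, -93.5, 24, 40) -> [0.0, 0.0, 0.0] [0.0, 0.0, 10.6] rows>=2.5
```

To row units: 8.15 cm / 60 = 0.1358, 6.6 cm / 60 = 0.11, -23.7 degrees / 180 = -0.1317.

Call:
step_arm(
  series=[0, 0, -0.0278, 0.02, 0.0267, 0.0067, 5.5, 0, 0, -0.0556, 0.04, 0.055, 0.0133, 5.5, 0, 0, -0.0833, 0.06, 0.0833, 0.02, 5.5, 0, 0, -0.1111, 0.08, 0.11, 0.0267, 5.5, 0, 0, -0.1317, 0.1, 0.1358, 0.0325, 5.5],
)

```text
time_s: 8.15
position: [612.9, -4.8, 149.6]
eef_rot: [[0.965, 0.263, -0.002], [0.263, -0.965, -0.0], [-0.002, -0.0, -1.0]]
force: [0.5, -0.2, -0.3]
width: 0.64
grasp_force: 0.0
```

To row units: 9.85 cm / 60 = 0.1642, 9.2 cm / 60 = 0.1533, -25 degrees / 180 = -0.1389.

Call:
step_arm(
  series=[0, 0, -0.0333, 0.01, 0.0417, 0.0083, 5.5, 0, 0, -0.0667, 0.02, 0.0833, 0.0167, 5.5, 0, 0, -0.1, 0.0283, 0.125, 0.025, 5.5, 0, 0, -0.1278, 0.035, 0.1533, 0.03, 5.5, 0, 0, -0.1389, 0.0367, 0.1642, 0.0333, 5.5],
)

```text
time_s: 8.57
position: [659.8, -96.7, 129.1]
eef_rot: [[0.765, 0.644, -0.002], [0.644, -0.765, -0.001], [-0.002, -0.001, -1.0]]
force: [-0.1, -0.1, -0.3]
width: 0.645
grasp_force: 0.0
```

Call:
step_arm(
  series=[0, 0, 0, 0, 0, 0, 5.5, 0, 0, 0, 0, 0, 0, 5.5, 0, 0, 0, 0, 0, 0, 5.5, 0, 0, 0, 0, 0, 0, 5.5],
)

```text
time_s: 8.9
position: [659.4, -92.0, 130.9]
eef_rot: [[0.766, 0.642, -0.0], [0.642, -0.766, 0.0], [0.0, -0.0, -1.0]]
force: [0.1, 0.0, 1.4]
width: 0.649
grasp_force: 0.0
```

```bash
python3 - <<'E'
from h import *
o=get_obs(); print(o["time_s"],np.round(o["position"],1),np.round(o["force"],1),o["width"],np.round(o["joint_vel"],1))
p,d=snapshot("wrist"); C=camw(o); cv2.imwrite("pics/w6.png",p); W=cloud(d,*C)
tops(W,dict(nip=(657,-92,30)))
plan((o["position"],o["eef_rot"]),[(659,-93.5,24,40)])
E
```

```text
8.9 [659.4 -92.  130.9] [0.1 0.  1.4] 0.6485774143250166 [ 0.  -0.2  0.1 -0.1  0.2  0.   0.3]
nip n 854 ztop 60.1 rect [659.3 -93.8] [33.3 34.1] 75.2 circ [659.4 -94. ] 17.3 mean [660.3 -93.1]
(659, -93.5, 24, 40) -> [-0.0, -0.0, -0.0] [-0.13, 0.09, 10.69] rows>=2.6
```

View pics/w6.png

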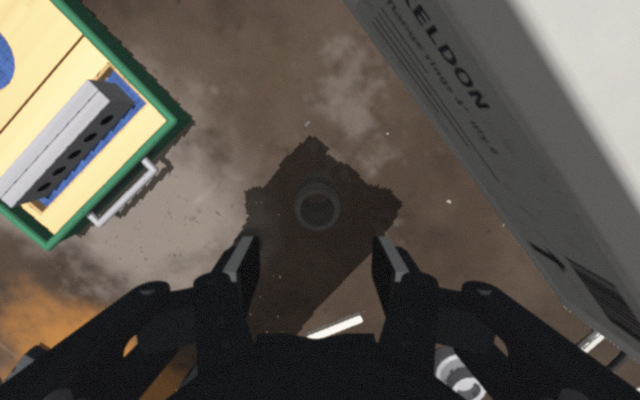

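The nipple, at (318,205), lies between the open fingers, and the box at right is clear. Now down and grip.

To row units: 10.6 cm / 60 = 0.1767, 0.13 cm / 60 = 0.0022.

Call:
step_arm(
  series=[0, 0, 0, -0.002, 0.0022, 0.05, 5.5, 0, 0, 0, -0.002, 0.0022, 0.1, 5.5, 0, 0, 0, -0.002, 0.0022, 0.1417, 5.5, 0, 0, 0, -0.002, 0.0022, 0.1667, 5.5, 0, 0, 0, -0.002, 0.0022, 0.1767, 5.5],
)

```text
time_s: 9.37
position: [658.4, -94.3, 22.6]
eef_rot: [[0.766, 0.643, -0.003], [0.643, -0.766, 0.0], [-0.002, -0.002, -1.0]]
force: [0.1, 0.6, -0.3]
width: 0.641
grasp_force: 0.0
```

Call:
step_arm(
  series=[0, 0, 0, 0, 0, 0, 5.5, 0, 0, 0, 0, 0, 0, 5, 0, 0, 0, 0, 0, 0, 4.5, 0, 0, 0, 0, 0, 0, 4, 0, 0, 0, 0, 0, 0, 3.5],
  newtons=50,
)

```text
time_s: 9.78
position: [660.2, -95.1, 26.0]
eef_rot: [[0.767, 0.642, 0.002], [0.642, -0.767, -0.0], [0.001, 0.001, -1.0]]
force: [0.1, 1.7, 0.5]
width: 0.408
grasp_force: 0.4
```

Call:
step_arm(
  series=[0, 0, 0, 0, 0, 0, 2.8, 0, 0, 0, 0, 0, 0, 2.8, 0, 0, 0, 0, 0, 0, 2.8, 0, 0, 0, 0, 0, 0, 2.8],
)

```text
time_s: 10.12
position: [660.2, -95.0, 26.1]
eef_rot: [[0.767, 0.642, 0.002], [0.642, -0.767, -0.0], [0.001, 0.001, -1.0]]
force: [-1.1, 0.4, 8.2]
width: 0.39
grasp_force: 48.9
```

To row units: -10 cm / 60 = -0.1667, -9.5 cm / 60 = -0.1583.

Call:
step_arm(
  series=[0, 0, 0, 0, 0, -0.025, 2.8, 0, 0, 0, 0, 0, -0.0667, 2.8, 0, 0, 0, 0, 0, -0.1167, 2.8, 0, 0, 0, 0, 0, -0.1583, 2.8, 0, 0, 0, 0, 0, -0.1667, 2.8],
)

```text
time_s: 10.53
position: [661.8, -95.2, 130.8]
eef_rot: [[0.767, 0.642, 0.007], [0.642, -0.767, -0.001], [0.005, 0.005, -1.0]]
force: [0.8, 0.7, -0.2]
width: 0.39
grasp_force: 49.9
```

```bash
python3 - <<'E'
from h import *
o=get_obs(); print(o["time_s"],np.round(o["position"],1),np.round(o["force"],1),o["width"])
plan(((o["position"][0],o["position"][1],125),o["eef_rot"]),[(579.5,170.7,125,40),(579.5,170.7,38,40)])
E
```

```text
10.5333 [661.8 -95.2 130.8] [ 0.8  0.7 -0.2] 0.3903574590722667
(579.5, 170.7, 125, 40) -> [0.3, -0.3, -0.1] [10.76, -25.67, -0.07] rows>=6.7
(579.5, 170.7, 38, 40) -> [0.0, 0.0, 0.0] [0.0, 0.0, 8.7] rows>=2.1
```

To row units: -14.4 cm / 60 = -0.24, -11.6 cm / 60 = -0.1933.

Call:
step_arm(
  series=[0, 0, 0, 0.015, -0.0367, 0, 2.8, 0, 0, 0, 0.0367, -0.0867, 0, 2.8, 0, 0, 0, 0.0583, -0.14, 0, 2.8, 0, 0, 0, 0.08, -0.1933, 0, 2.8, 0, 0, 0, 0.1, -0.24, 0, 2.8],
)

```text
time_s: 10.95
position: [612.2, 55.8, 125.7]
eef_rot: [[0.766, 0.642, 0.0], [0.642, -0.766, 0.0], [0.001, 0.0, -1.0]]
force: [1.0, -0.4, -0.7]
width: 0.384
grasp_force: 49.9
```

To row units: -11.3 cm / 60 = -0.1883, -10.6 cm / 60 = -0.1767.

Call:
step_arm(
  series=[0, 0, 0, 0.0217, -0.05, 0, 2.8, 0, 0, 0, 0.0417, -0.1, 0, 2.8, 0, 0, 0, 0.0617, -0.1467, 0, 2.8, 0, 0, 0, 0.0733, -0.1767, 0, 2.8, 0, 0, 0, 0.0783, -0.1883, 0, 2.8],
)

```text
time_s: 11.37
position: [575.2, 174.5, 125.8]
eef_rot: [[0.764, 0.645, 0.0], [0.645, -0.764, 0.001], [0.001, -0.001, -1.0]]
force: [-0.8, 0.1, -1.6]
width: 0.39
grasp_force: 49.9
```

Call:
step_arm(
  series=[0, 0, 0, 0, 0, 0, 2.8, 0, 0, 0, 0, 0, 0, 2.8, 0, 0, 0, 0, 0, 0, 2.8, 0, 0, 0, 0, 0, 0, 2.8, 0, 0, 0, 0, 0, 0, 2.8],
)

```text
time_s: 11.78
position: [577.0, 169.3, 124.8]
eef_rot: [[0.768, 0.641, 0.0], [0.641, -0.768, -0.0], [-0.0, 0.0, -1.0]]
force: [-0.6, -0.1, 0.0]
width: 0.392
grasp_force: 49.9
```

```bash
python3 - <<'E'
from h import *
o=get_obs(); print(o["time_s"],np.round(o["position"],1),np.round(o["force"],1),o["width"])
p,d=snapshot("wrist"); C=camw(o); cv2.imwrite("pics/w7.png",p); W=cloud(d,*C); blue(p,C)
m=(np.hypot(W[...,0]-o["position"][0],W[...,1]-o["position"][1])<20)&(W[...,2]>o["position"][2]+28); T=W[m][:,:3]; print("held",m.sum(),np.median(T[:,2]) if m.sum() else 0,cv2.minAreaRect(T[:,:2].astype(np.float32)) if m.sum() else 0)
plan((o["position"],o["eef_rot"]),[(579.5,170.7,60,40)])
E
```

```text
11.7833 [577.  169.3 124.8] [-0.6 -0.1  0. ] 0.39204332914241175
px [245. 110.] rect [592.9 255. ] [69.8 70. ] 89.5
px [317. 189.] rect [582.7 171.3] [39.6 46.7] 38.1
px [417. 223.] rect [612.3  86.7] [28.4 62.6] 52.8
px [192. 372.] rect [354.8 144.8] [11.3 36.8] 84.7
held 9850 202.6906650152837 ((577.8455200195312, 169.8346710205078), (34.170623779296875, 37.296661376953125), 41.60395050048828)
(579.5, 170.7, 60, 40) -> [0.0, 0.0, -0.2] [0.28, 0.05, 6.48] rows>=1.6
```

View pics/w7.png

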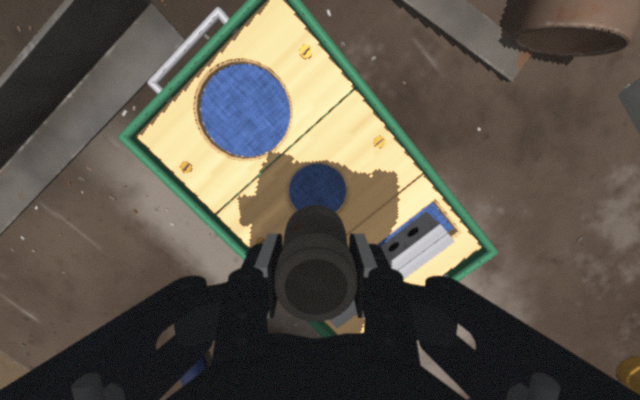

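Call:
step_arm(
  series=[0, 0, 0, 0.0047, 0.0008, 0.0333, 2.8, 0, 0, 0, 0.0047, 0.0008, 0.0667, 2.8, 0, 0, 0, 0.0047, 0.0008, 0.1, 2.8, 0, 0, 0, 0.0047, 0.0008, 0.12, 2.8, 0, 0, 0, 0.0047, 0.0008, 0.1283, 2.8],
)

```text
time_s: 12.25
position: [578.2, 171.4, 46.0]
eef_rot: [[0.767, 0.642, -0.002], [0.642, -0.767, -0.001], [-0.002, -0.001, -1.0]]
force: [-0.5, 0.2, -1.3]
width: 0.39
grasp_force: 49.9
```

To row units: 0.6 cm / 60 = 0.01, 0.45 cm / 60 = 0.0075.

Call:
step_arm(
  series=[0, 0, 0, 0, 0, 0.0025, 2.8, 0, 0, 0, 0, 0, 0.005, 2.8, 0, 0, 0, 0, 0, 0.0075, 2.8, 0, 0, 0, 0, 0, 0.01, 2.8, 0, 0, 0, 0, 0, 0.01, 2.8],
)

```text
time_s: 12.67
position: [579.3, 172.1, 42.3]
eef_rot: [[0.767, 0.642, 0.001], [0.642, -0.767, 0.0], [0.001, 0.0, -1.0]]
force: [0.1, -0.6, -0.5]
width: 0.388
grasp_force: 49.9
```

To row units: 0.2 cm / 60 = 0.0033, 0.1 cm / 60 = 0.0017.

Call:
step_arm(
  series=[0, 0, 0, 0, 0, 0.0017, 2.8, 0, 0, 0, 0, 0, 0.0033, 2.8, 0, 0, 0, 0, 0, 0.0033, 2.8],
)

```text
time_s: 12.92
position: [579.3, 172.2, 40.2]
eef_rot: [[0.767, 0.642, 0.001], [0.642, -0.767, 0.0], [0.001, 0.0, -1.0]]
force: [-0.2, -0.4, 1.5]
width: 0.389
grasp_force: 50.2
```

To row units: 0.1 cm / 60 = 0.0017, 0.05 cm / 60 = 0.0008.

Call:
step_arm(
  series=[0, 0, 0, 0, 0, 0.0008, 2.8, 0, 0, 0, 0, 0, 0.0017, 2.8, 0, 0, 0, 0, 0, 0.0017, 2.8],
)

```text
time_s: 13.17
position: [579.4, 172.3, 40.0]
eef_rot: [[0.767, 0.642, 0.001], [0.642, -0.767, 0.0], [0.001, 0.0, -1.0]]
force: [-5.4, -1.7, 17.0]
width: 0.389
grasp_force: 51.9
```

On the floor (17 N). I release it, rise, and head for the reducer.

To row units: -0.1 cm / 60 = -0.0017.

Call:
step_arm(
  series=[0, 0, 0, 0, 0, -0.0017, 3.2, 0, 0, 0, 0, 0, -0.0017, 3.6, 0, 0, 0, 0, 0, -0.0017, 4.2, 0, 0, 0, 0, 0, -0.0017, 4.8, 0, 0, 0, 0, 0, -0.0017, 5],
  newtons=20,
)

```text
time_s: 13.58
position: [579.0, 172.1, 39.7]
eef_rot: [[0.767, 0.642, -0.0], [0.642, -0.767, 0.0], [-0.0, -0.0, -1.0]]
force: [-0.4, -0.3, 0.4]
width: 0.582
grasp_force: 0.0
```

Call:
step_arm(
  series=[0, 0, 0, 0, 0, -0.0167, 5, 0, 0, 0, 0, 0, -0.0583, 5, 0, 0, 0, 0, 0, -0.1167, 5, 0, 0, 0, 0, 0, -0.1667, 5, 0, 0, 0, 0, 0, -0.2, 5],
)

```text
time_s: 14.0
position: [579.7, 172.5, 163.6]
eef_rot: [[0.766, 0.642, 0.003], [0.642, -0.766, 0.001], [0.003, 0.001, -1.0]]
force: [1.1, 0.6, -0.1]
width: 0.587
grasp_force: 0.0
```

Call:
step_arm(
  series=[0, 0, 0, 0, 0, 0, 5.5, 0, 0, 0, 0, 0, 0, 5.5, 0, 0, 0, 0, 0, 0, 5.5],
)

```text
time_s: 14.25
position: [578.8, 171.9, 159.8]
eef_rot: [[0.767, 0.642, -0.0], [0.642, -0.767, -0.0], [-0.0, -0.0, -1.0]]
force: [0.3, 0.0, 0.2]
width: 0.645
grasp_force: 0.0
```

```bash
python3 - <<'E'
from h import *
o=get_obs(); print(o["time_s"],np.round(o["position"],1),np.round(o["force"],1),o["width"])
p,d=snapshot("wrist"); C=camw(o); cv2.imwrite("pics/w8.png",p); W=cloud(d,*C)
m=(np.hypot(W[...,0]-579.5,W[...,1]-170.7)<30)&(W[...,2]>60)&(W[...,2]<90); T=W[m]; print(m.sum(),np.percentile(T[:,2],[5,50,95]),cv2.minAreaRect(T[:,:2].astype(np.float32)))
plan((o["position"],o["eef_rot"]),[(523,-44,150,40),(466.3,-258,130,40),(466.3,-258,30,40)])
E
```

```text
14.25 [578.8 171.9 159.8] [0.3 0.  0.2] 0.6445963009596621
951 [62.29305947 73.23517791 74.80396957] ((579.358642578125, 172.46412658691406), (33.256797790527344, 33.839332580566406), 21.629167556762695)
(523, -44, 150, 40) -> [-0.0, 0.0, -0.0] [-18.14, 12.97, 0.98] rows>=5.4
(466.3, -258, 130, 40) -> [0.0, 0.0, 0.0] [-18.1, 12.75, 2.0] rows>=5.3
(466.3, -258, 30, 40) -> [0.0, 0.0, 0.0] [0.0, 0.0, 10.0] rows>=2.4
```

The nipple's top is at z = 74 mm (14 + 60), centred within 2 mm.

To row units: -13.6 cm / 60 = -0.2267, 5.3 cm / 60 = 0.0883.

Call:
step_arm(
  series=[0, 0, 0, -0.025, 0.0183, 0.0017, 5.5, 0, 0, 0, -0.0717, 0.0517, 0.005, 5.5, 0, 0, 0, -0.1233, 0.0883, 0.0083, 5.5, 0, 0, 0, -0.175, 0.125, 0.0117, 5.5, 0, 0, 0, -0.2267, 0.1617, 0.0167, 5.5],
)

```text
time_s: 14.72
position: [535.8, 9.0, 148.8]
eef_rot: [[0.766, 0.643, -0.002], [0.643, -0.766, 0.0], [-0.001, -0.001, -1.0]]
force: [1.1, 0.3, -0.7]
width: 0.647
grasp_force: 0.0
```

To row units: -15.2 cm / 60 = -0.2533, -12.4 cm / 60 = -0.2067.

Call:
step_arm(
  series=[0, 0, 0, -0.0517, 0.0367, 0.005, 5.5, 0, 0, 0, -0.1033, 0.0733, 0.01, 5.5, 0, 0, 0, -0.155, 0.11, 0.0167, 5.5, 0, 0, 0, -0.2067, 0.1467, 0.0217, 5.5, 0, 0, 0, -0.2533, 0.18, 0.0267, 5.5],
)

```text
time_s: 15.13
position: [488.3, -172.0, 132.8]
eef_rot: [[0.767, 0.642, -0.002], [0.642, -0.767, 0.0], [-0.001, -0.001, -1.0]]
force: [0.8, -1.4, -0.5]
width: 0.644
grasp_force: 0.0
```

To row units: -7.4 cm / 60 = -0.1233, -6.6 cm / 60 = -0.11.

Call:
step_arm(
  series=[0, 0, 0, -0.0417, 0.03, 0.0033, 5.5, 0, 0, 0, -0.0733, 0.0533, 0.0067, 5.5, 0, 0, 0, -0.0933, 0.0667, 0.0067, 5.5, 0, 0, 0, -0.11, 0.0783, 0.0067, 5.5, 0, 0, 0, -0.1233, 0.0867, 0.0067, 5.5],
)

```text
time_s: 15.55
position: [465.9, -258.2, 129.1]
eef_rot: [[0.767, 0.642, -0.001], [0.642, -0.767, 0.001], [-0.001, -0.001, -1.0]]
force: [1.2, -0.1, -0.4]
width: 0.644
grasp_force: 0.0
```

Call:
step_arm(
  series=[0, 0, 0, 0, 0, 0, 5.5, 0, 0, 0, 0, 0, 0, 5.5, 0, 0, 0, 0, 0, 0, 5.5, 0, 0, 0, 0, 0, 0, 5.5, 0, 0, 0, 0, 0, 0, 5.5],
)

```text
time_s: 15.97
position: [466.9, -256.5, 129.9]
eef_rot: [[0.766, 0.643, 0.0], [0.643, -0.766, 0.0], [0.0, -0.0, -1.0]]
force: [0.4, -0.1, 0.0]
width: 0.642
grasp_force: 0.0
```

```bash
python3 - <<'E'
from h import *
o=get_obs(); print(o["time_s"],np.round(o["position"],1),np.round(o["force"],1),o["width"],np.round(o["joint_vel"],1))
p,d=snapshot("wrist"); C=camw(o); cv2.imwrite("pics/w9.png",p); W=cloud(d,*C)
tops(W,dict(red=(466,-258,30)))
for r,z in [(0,0)]:
    K=C[0]; print("px of axis top",proj([466.3,-258,44],*C))
# finger tip height (open 55): lowest finger points near TCP
m=(np.hypot(W[...,0]-o["position"][0],W[...,1]-o["position"][1])<50)&(W[...,2]>90); print("finger z rel TCP",np.percentile(W[m][:,2],[0.5,2,5])-o["position"][2])
plan((o["position"],o["eef_rot"]),[(466.3,-258,29,40)])
E
```

```text
15.9667 [ 466.9 -256.5  129.9] [ 0.4 -0.1  0. ] 0.6417951426142925 [ 0.1  0.   0.2  0.   0.1 -0.   0.1]
red n 1253 ztop 44.2 rect [ 466.6 -258.2] [38.6 38.4] 41.3 circ [ 466.4 -258.4] 19.8 mean [ 467.1 -257.5]
px of axis top [316.07282126 203.83574616]
finger z rel TCP [ 8.3852121  14.72652633 24.51576658]
(466.3, -258, 29, 40) -> [-0.0, -0.0, 0.0] [-0.15, 0.08, 10.09] rows>=2.4
```

View pics/w9.png

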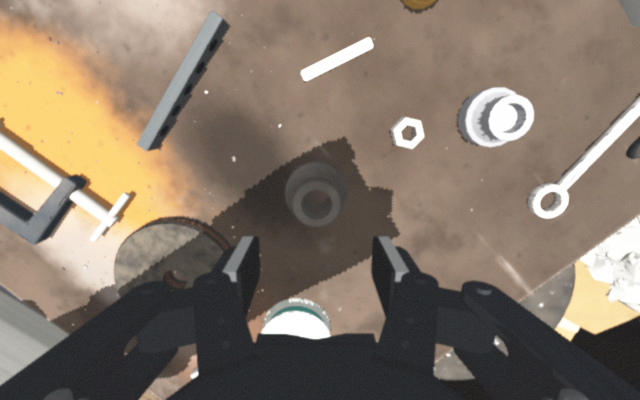

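The dark reducer at (316,203) is between the fingers. The zinc one at (500,115) is well clear. Down to neck height and grip.

To row units: 10.1 cm / 60 = 0.1683, -0.15 cm / 60 = -0.0025.

Call:
step_arm(
  series=[0, 0, 0, -0.0025, 0.0018, 0.05, 5.5, 0, 0, 0, -0.0025, 0.0018, 0.1, 5.5, 0, 0, 0, -0.0025, 0.0018, 0.1333, 5.5, 0, 0, 0, -0.0025, 0.0018, 0.1583, 5.5, 0, 0, 0, -0.0025, 0.0018, 0.1683, 5.5],
)

```text
time_s: 16.43
position: [465.2, -258.3, 26.8]
eef_rot: [[0.766, 0.643, -0.002], [0.643, -0.766, 0.001], [-0.001, -0.003, -1.0]]
force: [-0.5, 0.4, -0.8]
width: 0.646
grasp_force: 0.0
```

Call:
step_arm(
  series=[0, 0, 0, 0, 0, 0, 5.5, 0, 0, 0, 0, 0, 0, 5.5, 0, 0, 0, 0, 0, 0, 5.5],
)

```text
time_s: 16.68
position: [466.8, -259.4, 29.8]
eef_rot: [[0.766, 0.642, 0.001], [0.642, -0.766, -0.001], [0.001, 0.001, -1.0]]
force: [1.0, -0.7, 0.6]
width: 0.646
grasp_force: 0.0
```

Call:
step_arm(
  series=[0, 0, 0, 0, 0, 0, 5, 0, 0, 0, 0, 0, 0, 4.5, 0, 0, 0, 0, 0, 0, 4.1, 0, 0, 0, 0, 0, 0, 3.6, 0, 0, 0, 0, 0, 0, 3.2],
  newtons=70,
)

```text
time_s: 17.1
position: [466.4, -259.4, 29.8]
eef_rot: [[0.767, 0.642, 0.001], [0.642, -0.767, -0.0], [0.0, 0.001, -1.0]]
force: [-4.7, 1.6, 17.1]
width: 0.409
grasp_force: 68.0
```

Call:
step_arm(
  series=[0, 0, 0, 0, 0, 0, 3, 0, 0, 0, 0, 0, 0, 3, 0, 0, 0, 0, 0, 0, 3, 0, 0, 0, 0, 0, 0, 3],
)

```text
time_s: 17.43
position: [466.5, -259.4, 29.8]
eef_rot: [[0.767, 0.642, 0.001], [0.642, -0.767, -0.0], [0.0, 0.001, -1.0]]
force: [-4.1, 2.3, 17.8]
width: 0.406
grasp_force: 67.9
```

Call:
step_arm(
  series=[0, 0, 0, 0, 0, -0.025, 3, 0, 0, 0, 0, 0, -0.0667, 3, 0, 0, 0, 0, 0, -0.1167, 3, 0, 0, 0, 0, 0, -0.1583, 3, 0, 0, 0, 0, 0, -0.175, 3],
)

```text
time_s: 17.85
position: [467.2, -259.7, 137.1]
eef_rot: [[0.767, 0.642, 0.003], [0.642, -0.767, -0.002], [0.002, 0.003, -1.0]]
force: [1.9, -0.8, -1.8]
width: 0.403
grasp_force: 71.0
```

```bash
python3 - <<'E'
from h import *
o=get_obs(); print(o["time_s"],np.round(o["position"],1),np.round(o["force"],1),o["width"])
plan((o["position"],o["eef_rot"]),[(592.9,256.3,135,40)])
E
```

```text
17.85 [ 467.2 -259.7  137.1] [ 1.9 -0.8 -1.8] 0.4030494290548423
(592.9, 256.3, 135, 40) -> [0.2, -0.1, -0.1] [42.76, -31.49, 0.18] rows>=12.7
```

To row units: 11.4 cm / 60 = 0.19, 8.6 cm / 60 = 0.1433.

Call:
step_arm(
  series=[0, 0, 0, 0.0167, -0.0117, 0, 3, 0, 0, 0, 0.05, -0.0367, 0, 3, 0, 0, 0, 0.0967, -0.0717, 0, 3, 0, 0, 0, 0.1433, -0.105, 0, 3, 0, 0, 0, 0.19, -0.14, 0, 3],
)

```text
time_s: 18.27
position: [499.1, -119.6, 132.7]
eef_rot: [[0.767, 0.642, -0.001], [0.642, -0.767, 0.0], [-0.001, -0.001, -1.0]]
force: [0.7, 0.1, -2.0]
width: 0.4
grasp_force: 70.9
```

To row units: 14.5 cm / 60 = 0.2417, 11.6 cm / 60 = 0.1933.

Call:
step_arm(
  series=[0, 0, 0, 0.0483, -0.035, 0, 3, 0, 0, 0, 0.0967, -0.0717, 0, 3, 0, 0, 0, 0.145, -0.1067, 0, 3, 0, 0, 0, 0.1933, -0.1417, 0, 3, 0, 0, 0, 0.2417, -0.1783, 0, 3],
)

```text
time_s: 18.68
position: [541.4, 55.8, 132.6]
eef_rot: [[0.766, 0.642, -0.001], [0.642, -0.766, 0.0], [-0.001, -0.001, -1.0]]
force: [1.8, -0.3, -1.4]
width: 0.401
grasp_force: 70.9
```

To row units: 13.6 cm / 60 = 0.2267, 11.4 cm / 60 = 0.19.

Call:
step_arm(
  series=[0, 0, 0, 0.0483, -0.035, 0, 3, 0, 0, 0, 0.0967, -0.0717, 0, 3, 0, 0, 0, 0.145, -0.1067, 0, 3, 0, 0, 0, 0.19, -0.14, 0, 3, 0, 0, 0, 0.2267, -0.1667, 0, 3],
)

```text
time_s: 19.1
position: [581.1, 221.1, 132.3]
eef_rot: [[0.765, 0.644, -0.002], [0.644, -0.765, 0.001], [-0.001, -0.001, -1.0]]
force: [0.8, -0.4, -2.4]
width: 0.402
grasp_force: 70.9
```

To row units: 3.2 cm / 60 = 0.0533, 2.5 cm / 60 = 0.0417.

Call:
step_arm(
  series=[0, 0, 0, 0.025, -0.0183, 0, 3, 0, 0, 0, 0.0417, -0.03, 0, 3, 0, 0, 0, 0.0533, -0.0383, 0, 3, 0, 0, 0, 0.0533, -0.0383, 0, 3, 0, 0, 0, 0.0533, -0.0383, 0, 3],
)

```text
time_s: 19.52
position: [591.5, 254.9, 133.2]
eef_rot: [[0.767, 0.642, -0.001], [0.642, -0.767, -0.001], [-0.001, 0.0, -1.0]]
force: [0.4, -0.1, -1.3]
width: 0.401
grasp_force: 70.9
```

Call:
step_arm(
  series=[0, 0, 0, 0, 0, 0, 3, 0, 0, 0, 0, 0, 0, 3, 0, 0, 0, 0, 0, 0, 3, 0, 0, 0, 0, 0, 0, 3],
)

```text
time_s: 19.85
position: [592.0, 255.0, 134.1]
eef_rot: [[0.767, 0.641, 0.0], [0.641, -0.767, -0.0], [0.0, 0.0, -1.0]]
force: [-0.6, -0.5, -2.1]
width: 0.402
grasp_force: 70.9
```

```bash
python3 - <<'E'
from h import *
o=get_obs(); print(o["time_s"],np.round(o["position"],1),np.round(o["force"],1),o["width"])
p,d=snapshot("wrist"); C=camw(o); cv2.imwrite("pics/w10.png",p); blue(p,C)
plan((o["position"],o["eef_rot"]),[(592.9,256.3,55,40)])
E
```

```text
19.85 [592.  255.  134.1] [-0.6 -0.5 -2.1] 0.4017258564479836
px [317. 177.] rect [603.6 262.8] [42.4 68.8] 38.3
px [389. 247.] rect [595.  167.4] [40.9 15.6] 89.3
px [487. 281.] rect [629.6  71. ] [28.5  8.6] 85.9
(592.9, 256.3, 55, 40) -> [0.0, -0.0, -0.1] [0.16, -0.05, 7.91] rows>=1.9
```

View pics/w10.png

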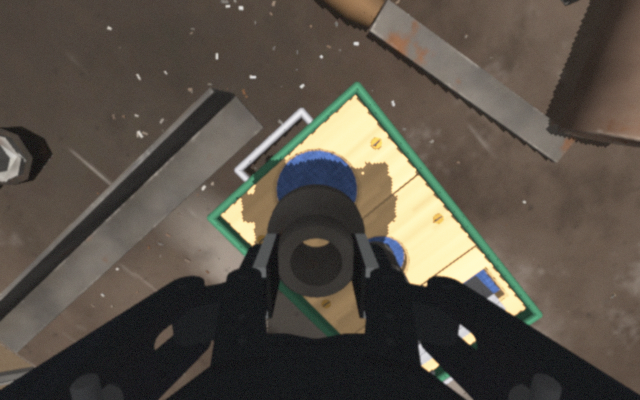

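The held reducer at (317,245) is upright, over the large recess at (317,177). Now I lower it.

Call:
step_arm(
  series=[0, 0, 0, 0.0027, -0.0008, 0.0333, 3, 0, 0, 0, 0.0027, -0.0008, 0.075, 3, 0, 0, 0, 0.0027, -0.0008, 0.1083, 3, 0, 0, 0, 0.0027, -0.0008, 0.13, 3, 0, 0, 0, 0.0027, -0.0008, 0.1383, 3],
)

```text
time_s: 20.32
position: [591.8, 256.5, 48.8]
eef_rot: [[0.767, 0.642, -0.002], [0.642, -0.767, -0.001], [-0.003, -0.001, -1.0]]
force: [0.1, -0.5, -2.9]
width: 0.398
grasp_force: 70.9
```

To row units: 0.5 cm / 60 = 0.0083, 0.45 cm / 60 = 0.0075.

Call:
step_arm(
  series=[0, 0, 0, 0, 0, 0.0025, 3, 0, 0, 0, 0, 0, 0.005, 3, 0, 0, 0, 0, 0, 0.0075, 3, 0, 0, 0, 0, 0, 0.0083, 3, 0, 0, 0, 0, 0, 0.0083, 3],
)

```text
time_s: 20.73
position: [593.1, 257.3, 46.5]
eef_rot: [[0.767, 0.642, 0.001], [0.642, -0.767, 0.0], [0.001, 0.0, -1.0]]
force: [-0.5, -0.9, -2.4]
width: 0.4
grasp_force: 70.9
```

To row units: 0.2 cm / 60 = 0.0033, 0.1 cm / 60 = 0.0017.

Call:
step_arm(
  series=[0, 0, 0, 0, 0, 0.0017, 3, 0, 0, 0, 0, 0, 0.0033, 3, 0, 0, 0, 0, 0, 0.0033, 3],
)

```text
time_s: 20.98
position: [592.9, 257.2, 44.1]
eef_rot: [[0.767, 0.642, 0.0], [0.642, -0.767, 0.0], [0.0, 0.0, -1.0]]
force: [-0.9, 1.0, -0.3]
width: 0.4
grasp_force: 71.1
```

To row units: 0.1 cm / 60 = 0.0017, 0.05 cm / 60 = 0.0008.

Call:
step_arm(
  series=[0, 0, 0, 0, 0, 0.0008, 3, 0, 0, 0, 0, 0, 0.0017, 3, 0, 0, 0, 0, 0, 0.0017, 3],
)

```text
time_s: 21.23
position: [592.9, 257.3, 43.9]
eef_rot: [[0.767, 0.642, 0.001], [0.642, -0.767, 0.0], [0.001, 0.0, -1.0]]
force: [-5.5, -2.4, 15.0]
width: 0.404
grasp_force: 72.6
```

Floor contact, 15 N. I release it, rise, and check.

To row units: -0.1 cm / 60 = -0.0017.

Call:
step_arm(
  series=[0, 0, 0, 0, 0, -0.0017, 3.4, 0, 0, 0, 0, 0, -0.0017, 3.9, 0, 0, 0, 0, 0, -0.0017, 4.4, 0, 0, 0, 0, 0, -0.0017, 5, 0, 0, 0, 0, 0, -0.0017, 5],
  newtons=20,
)

```text
time_s: 21.65
position: [592.7, 257.2, 43.7]
eef_rot: [[0.767, 0.642, -0.0], [0.642, -0.767, 0.0], [-0.0, -0.0, -1.0]]
force: [-0.3, -0.5, 0.3]
width: 0.586
grasp_force: 0.0
```

To row units: -13 cm / 60 = -0.2167, -10 cm / 60 = -0.1667.

Call:
step_arm(
  series=[0, 0, 0, 0, 0, -0.0167, 5, 0, 0, 0, 0, 0, -0.0583, 5, 0, 0, 0, 0, 0, -0.1167, 5, 0, 0, 0, 0, 0, -0.1667, 5, 0, 0, 0, 0, 0, -0.2167, 5],
)

```text
time_s: 22.07
position: [592.6, 257.2, 176.2]
eef_rot: [[0.766, 0.642, 0.0], [0.642, -0.766, 0.0], [0.001, -0.0, -1.0]]
force: [0.8, 0.5, -0.1]
width: 0.589
grasp_force: 0.0
```

To row units: -10 cm / 60 = -0.1667, -9 cm / 60 = -0.15.

Call:
step_arm(
  series=[0, 0, 0, -0.0667, 0.0333, -0.05, 5.5, 0, 0, 0, -0.1167, 0.05, -0.0833, 5.5, 0, 0, 0, -0.15, 0.0667, -0.0833, 5.5, 0, 0, 0, -0.1667, 0.0667, -0.0833, 5.5, 0, 0, 0, -0.1667, 0.0667, -0.0833, 5.5],
)

```text
time_s: 22.48
position: [541.0, 160.0, 225.2]
eef_rot: [[0.768, 0.64, 0.001], [0.64, -0.768, -0.001], [0.001, 0.001, -1.0]]
force: [1.4, 1.1, -0.8]
width: 0.644
grasp_force: 0.0
```

Call:
step_arm(
  series=[0, 0, 0, 0, 0, 0, 5.5, 0, 0, 0, 0, 0, 0, 5.5, 0, 0, 0, 0, 0, 0, 5.5],
)

```text
time_s: 22.73
position: [541.9, 163.4, 223.5]
eef_rot: [[0.766, 0.643, -0.001], [0.643, -0.766, 0.0], [-0.0, -0.001, -1.0]]
force: [-0.5, 1.0, -0.4]
width: 0.646
grasp_force: 0.0
```

```bash
python3 - <<'E'
from h import *
o=get_obs(); print(o["time_s"],np.round(o["position"],1),np.round(o["force"],1),np.round(o["joint_vel"],1))
p,d=snapshot("wrist"); C=camw(o); cv2.imwrite("pics/w11.png",p); W=cloud(d,*C)
for n,(x,y,r,z0,z1) in dict(red=(593,257,32,53,65),nip=(579.5,171,28,69,82),pair=(566.5,84.6,66,43,52)).items():
    m=(np.hypot(W[...,0]-x,W[...,1]-y)<r)&(W[...,2]>z0)&(W[...,2]<z1); T=W[m]; print(n,m.sum(),np.percentile(T[:,2],[5,50,95]).round(1),cv2.minAreaRect(T[:,:2].astype(np.float32)))
p,d=snapshot("top"); W=cloud(d,*cam("top")); tops(W,dict(odd=(463,-117,68),zinc=(606,-324,30),brass=(640,-212,30)))
E
```

```text
22.7333 [541.9 163.4 223.5] [-0.5  1.  -0.4] [-0.1  0.2  0.1  0.   0.1  0.   0.1]
red 923 [55.4 57.6 59. ] ((593.5266723632812, 257.078857421875), (38.73222732543945, 37.9853515625), 86.5753173828125)
nip 493 [70.6 73.6 75. ] ((579.2943115234375, 171.96160888671875), (33.08082580566406, 33.4501838684082), 40.06885528564453)
pair 2026 [44.5 45.9 47.1] ((566.2274169921875, 86.03494262695312), (20.82962417602539, 119.99494171142578), 81.26042175292969)
odd n 177 ztop 21.6 rect [ 463.6 -116.2] [118.2  10.1] 4.4 circ [ 463.5 -115.5] 59.2 mean [ 462.4 -116.2]
zinc n 87 ztop 37.5 rect [ 606.3 -324. ] [29.9 32.5] 45.8 circ [ 606.3 -324.1] 16.5 mean [ 606.4 -323.7]
brass n 62 ztop 44.4 rect [ 640.8 -211.1] [31.  31.8] 88.3 circ [ 640.2 -211.7] 16.5 mean [ 639.6 -211.5]
```

View pics/w11.png

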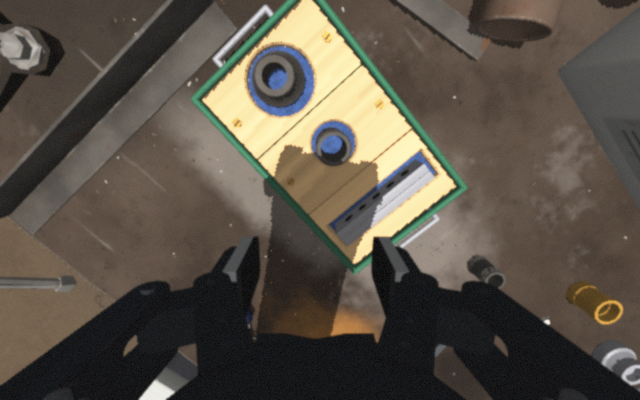

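The picture shows the reducer at (280,78), the nipple at (333,143) and the pair at (385,195), all seated and centred. Their tops are at 58, 74 and 46 mm, which is right for the 14 mm floor. The look-alikes haven't moved and the arm touches nothing, so I'm handing it in.

```bash
python3 -c "
from workcell import *
print(close_job())"
```

```text
the job is handed in; nothing more can be done
None
```

The job is handed in after about 23 s: the pair of parallels (lifted in one grasp), the black reducer and the black nipple all measured upright, fully down and within 3 mm of their recess centres, with the look-alikes unmoved; the hand-in gave no verdict.

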